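# Wedge a pillow block off its base

## Robot

A 7-joint arm with a two-finger parallel gripper is mounted at the origin on a cart in front of the work surface, level with it; the furniture and walls round the work are solid. World frame = base frame: x ahead of the robot, y to its left, z up, the work surface at z = 0. Lengths are in mm, angles in degrees, forces in N, time in s.
With the tool pointing down it reaches from about 425 to 1025 mm from the base axis. Payload 3.6 kg.
Tool frame: the origin (TCP) lies at the very end of the fingers, on their centre line; the grasp point (between the pads) lies 19 mm behind it; z points along the fingers, y is the line along which they close (so a half turn about z gives the same grasp; the last joint's range is limited). The gripper opens to 85 mm and grips with 20 to 120 N. Pads are 22 mm wide; open, the fingers measure 114 mm over their backs; the gripper's body (76 mm by 85 mm) begins 54 mm behind the grasp point. The pads swing forward as they close: fully open they stand 13 mm farther back than shut.
Start: joints at [-71.305, 33.873, 2.773, 92.16, -1.908, 54.013, -1.931], TCP at [295.49, 662.054, 231.302] pointing down, gripper open.
Joint ranges: [-153.93, 153.93], [-27.13, 128.08], [-72.61, 78.16], [10.71, 143.7], [-87.88, 267.88], [4.46, 118.87], [-176.78, 176.78]. Speed limits (degrees/s): [147.25, 147.25, 180, 180, 180, 180, 180].

## Interface

Orientations are given as a 3x3 rotation matrix whose columns are the frame's x, y, z axes.
In Python, from rig import bot, viewer, order gives the robot as it stands. The module is installed in compiled form; this text tells all that it offers.
- The arm moves only by the shell command python3 -m handwheel 'ROWS' [OPENING] [FORCE]. ROWS is JSON, a list of rows, each a list of 4 numbers: the shift along the tool's x, y, z in m, then the turn about the tool's z in rad. A call has 1 to 12 rows; each row shifts and turns the commanded pose from where the row before left it, along the tool's axes as they then stand; what a row does not reach is not made up. A row lasts 1/12 s, in which the tool goes at most 41.7 mm and 7.16 degrees, less where a joint would pass 70% of its speed; a pose out of reach is approached as far as the arm can. A call with a gripper value outside its range is refused whole. OPENING is the opening in per cent of the stroke, from 0 (shut) to 100 (fully open), set as the call begins (- or left out, the last holds). The fingers move at their own pace and stop on an object; FORCE is the grip in N (left out, the last holds). Time passes only in rows, so rows that do not move let the fingers close. It gives the time, the measured TCP pose, the force, the opening and the grip force at its end, in the units of the state.
- bot.get_obs(): the state, without advancing time (a new reading comes with each control period).
- viewer.grab_frame(name): name is "side" or "top" or "wrist"; returns (picture, depth): 400x640x3 uint8, red, green, blue; 400x640 float32, mm along the optical axis (not along the pixel's ray), 0 where there is no reading.
- viewer.camera_info(name): a dict with "vertical_fov" (degrees; the focal length in pixels is half the picture's height over the tangent of half this angle, whatever the lens; pixels are square), "cx", "cy" (the principal point, pixels), "k1" (the pictures are not rectified: a ray, as slopes to the right and down, at radius r is drawn at 1 + k1 r^2 times it, then the intrinsics apply), "xyz" and "attitude" of the camera in the world; the wrist camera has in their place "tool_from_camera" (4x4, takes a point from camera to tool coordinates, whose origin is the TCP and whose axes are the flange's). Camera axes: x right, y down, z forward; pixel columns grow to the right and rows downward; lengths in mm; the calibration is good to about 2 mm. A picture is of the moment at which its call begins: read the wrist's pose just before it. camera_info takes no time and is no camera call.
- order.hand_in(): hands the job in; it is judged then, once.
The state is a dict: "time_s": time; "joint_positions": joint angles; "qd": joint speeds; "effort": joint torques, N m; "tcp_pos": TCP position; "orientation": TCP orientation; "force": force on the tool from outside, world axes, zero at the start; "wrist_torque": the same for the moment, N m; "opening": finger opening in mm; "finger_force": force on a finger pad.
Only numpy, scipy, OpenCV 4.12 (cv2) and the standard library are available. Lean on these libraries where they do the work, as an engineer would, in place of code of your own. Each camera call takes 0.05 s, during which the arm holds its last target. There are 200 camera calls.

## Task

The blue pillow block must be lifted off its steel base so that the shim for it can be measured. Grip the wooden wedge by its raised heel, slide it thin end first along the bench into the mouth of the base and under the block's foot, and push gently until the block has just lifted: about 4 mm clear of the base, at no time more than 8 mm. Lift it with the wedge alone, without touching the block or knocking the things lying about, and finish while still gripping the wedge in place under the block.

Things in the scene. Friction and masses are not known exactly. Their poses are not given: they have to be found in the camera images.
- base: Fixed dark steel base on the bench, U-shaped from above: two pads 14 mm high with a channel 64 mm wide between them, floored by the bench, shut at the back by a crossbar. 150 x 200 mm. Origin at bench height, mid-channel, below the block's centre; +x runs along the channel from mouth to crossbar, z up. Pads from x = -40 to 110 mm, crossbar from x = 92 mm; studs at y = +-78 mm, 56 mm high.
- mouth (a point): Middle of the open mouth of the base's channel, on the bench, 40 mm before the base's origin along its -x.
- block: Blue pillow block (bearing housing), 61 mm high; axes as the base's. Its foot (60 mm along the channel, 196 mm across, 13 mm thick) bridges the channel and rests on both pads. Origin mid-underside of the foot: z = 14 mm at rest on the base, 18 mm when lifted 4 mm. Studs guide it: it only moves straight up, at most 12 mm, and sinks by its weight (0.4 to 0.85 kg).
- foot_edge (a point): Middle of the lower front edge of the block's foot, the edge that meets the wedge: 30 mm before the block's origin along its -x, 10 mm behind the mouth; it rises with the block.
- wedge: Loose pale wooden wedge 156 mm long, 34 mm wide, about 0.11 kg, lying flat, slope up. +x points to its thin end, z up. Origin on the underside where heel and taper meet. Taper from x = 0 (26 mm thick) straight to x = 120 mm (6 mm), 1 in 6: it meets the resting foot with 48 mm under the foot's front edge; each 6 mm more lifts the block 1 mm. Friction keeps it from sliding back.
- wedge_heel (a point): Place to grip the wedge: 30 mm up in the middle of its raised heel, a block 36 mm long, 34 mm wide and 48 mm high with a dark round plug in its sides, 18 mm behind the wedge's origin. Grip it across the wedge's y (34 mm).
- wedge_tip (a point): Middle of the lower edge of the wedge's thin end.
- tape_measure: Yellow and black tape measure, 37x94x69 mm, loose bystander.
- wrench: Bright steel wrench, 54x237x13 mm, loose bystander lying in front of the red tool box.
- marker: White and green marker pen, 17x135x16 mm, loose bystander near the bench's front edge.

How it is judged (in metres and radians):
On the way:
1. the wedge's thin end is in the channel under the block's foot, low on the bench, with the block still resting on its base (x of wedge_tip in the frame of base between -0.028 and 0.03 m and y of wedge_tip in the frame of base between -0.032 and 0.032 m and height (world z) of wedge_tip below 0.008 m and height (world z) of block below 0.0155 m), for 0.05 s.
At the end, for the whole second after the job is handed in: The block's foot stands 1.5 to 7 mm above the pads of the base (origin at z = 15.5 to 21 mm), carried by the wedge (at least 1.5 N between them) and not by the robot; the wedge lies flat within 0.08 rad, block and wedge are still, and the fingers still grip the wedge (over 2 N) (height (world z) of block between 0.0155 and 0.021 m and contact force between wedge and block above 1.5 N and contact force between each of the arm, the fingers and block below 0.5 N and contact force between the fingers and wedge above 2 N and angle between wedge's own z axis and vertical below 0.08 rad and linear speed of each of wedge, block below 0.01 m/s); the arm keeps its last pose, push and grip.
It fails at once if the block is lifted more than 8 mm off its base (height (world z) of block above 0.022 m).
It fails at once if the robot touches the block (contact force between any of the arm, the fingers and block above 2 N).
It fails at once if a bystander is knocked away by more than 30 mm (distance of any of tape_measure, wrench, marker from where it was at the start of the episode above 0.03 m).
It also fails if it takes over 45 s, if anything falls off the work surface, if the arm or the gripper's body presses on something with over 40 N, if the wrist force passes 120 N, or if a joint passes its speed limit or range.

## Working session

There is one attempt and no reset: what is moved stays moved. The work goes in short steps, Python scripts to look and compute and a shell command to move; the robot and the scene stay as the last step left them, time stands still between calls to the robot, and variables do not carry over. Pictures are saved under pics/ and viewed, at most 10 in all, crops included, and the job is handed in when it is done.

```bash
mkdir -p pics
cat > h.py <<'E'
import numpy as np, cv2
from rig import bot, viewer
def cam(n):
    i=viewer.camera_info(n); f=200/np.tan(np.radians(i["vertical_fov"])/2)
    if n=="wrist":
        o=bot.get_obs(); T=np.eye(4); T[:3,:3]=np.array(o["orientation"]).reshape(3,3); T[:3,3]=o["tcp_pos"]
        T=T@np.array(i["tool_from_camera"]).reshape(4,4); R,t=T[:3,:3],T[:3,3]
    else: R=np.array(i["attitude"]).reshape(3,3); t=np.array(i["xyz"])
    return dict(K=np.array([[f,0,i["cx"]],[0,f,i["cy"]],[0,0,1]]),D=np.array([i["k1"],0,0,0,0.]),R=R,t=t)
def und(c,px): return cv2.undistortPoints(np.float64(px).reshape(-1,1,2),c["K"],c["D"]).reshape(-1,2)
def plane(c,px,z):
    d=np.c_[und(c,px),np.ones(len(und(c,px)))]@c["R"].T
    return c["t"]+d*((z-c["t"][2])/d[:,2])[:,None]
def depthpt(c,dep,px):
    px=np.atleast_2d(px); d=np.array([dep[int(v),int(u)] for u,v in px])
    return c["t"]+(np.c_[und(c,px),np.ones(len(px))]*d[:,None])@c["R"].T
def cloud(c,dep):
    v,u=np.mgrid[:400,:640]; return depthpt(c,dep,np.c_[u.ravel(),v.ravel()]).reshape(400,640,3)
def grab(n,tag):
    c=cam(n); im,d=viewer.grab_frame(n); cv2.imwrite(f"pics/{tag}.png",im[...,::-1]); np.savez(f"pics/{tag}.npz",im=im,d=d,**c); return c,im,d
def load(tag):
    z=np.load(f"pics/{tag}.npz"); return z,z["im"],z["d"]
E
python3 - <<'E'
from h import *
for n in("top","side"):
    c,_,_=grab(n,n+"0"); print(n,c["t"].round(),c["R"][:,2].round(2),c["K"][0,0].round(),c["D"][0])
o=bot.get_obs(); print(o["tcp_pos"],o["orientation"],o["time_s"],o["force"],o["opening"])
print(viewer.camera_info("wrist"))
E
```

```text
top [ 402.  107. 1017.] [ 0.13 -0.01 -0.99] 448.0 -0.12043501086811692
side [ 160. -460.  565.] [ 0.46  0.66 -0.59] 396.0 0.009803158941461635
[295.16306803 661.37076977 230.25319983] [[-9.13223346e-01  4.07458650e-01 -7.54416595e-04]
 [ 4.07459340e-01  9.13221387e-01 -1.89325078e-03]
 [-8.24720377e-05 -2.03635490e-03 -9.99997923e-01]] 0.1 [-0.14360483 -0.08879734 -0.9437629 ] 85.54070945253119
{'vertical_fov': 59.43629191670256, 'cx': 319.1622838522524, 'cy': 198.26838188162338, 'k1': -0.010250914234871032, 'tool_from_camera': array([[-1.80161796e-04, -9.44871165e-01, -3.27442283e-01,
         8.45090365e+01],
       [ 9.99999967e-01, -2.30641689e-04,  1.15332969e-04,
         8.31916146e-01],
       [-1.84496638e-04, -3.27442252e-01,  9.44871175e-01,
        -1.43032540e+02],
       [ 0.00000000e+00,  0.00000000e+00,  0.00000000e+00,
         1.00000000e+00]])}
```

View pics/top0.png

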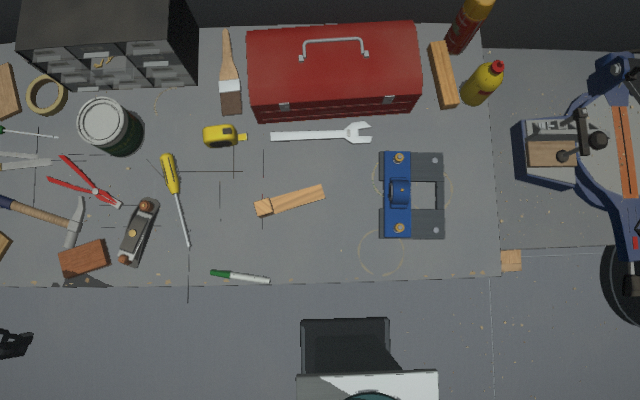

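View pics/side0.png

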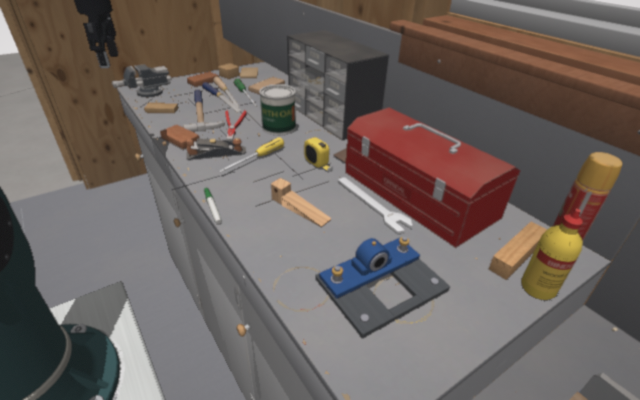

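The top view shows the wedge with its heel at about (263,207) and thin end at (324,190). The base is at (412,195) with its mouth facing left, and the channel is seen from about (411,181) to (436,209). The tape is at (222,134), the wrench at (320,133) and the marker at (240,276). The side view agrees: wedge heel at (281,190), tip at (325,218), block at (372,260).

```bash
cat > m.py <<'E'
from h import *
def rect(P): # P Nx2 mm
    r=cv2.minAreaRect(np.float32(P)); return np.round(cv2.boxPoints(r),1), np.round(r[1],1)
def ang(v): return np.degrees(np.arctan2(v[1],v[0]))
E
python3 - <<'E'
from m import *
for t,roi_w,roi_b in (("top0",(240,330,175,225),(370,455,140,250)),("side0",(262,340,172,235),(305,455,230,340))):
    c,im,d=load(t); X=cloud(c,d); hsv=cv2.cvtColor(im,cv2.COLOR_RGB2HSV)
    def m(roi,cond):
        k=np.zeros((400,640),bool); a,b,e,f=roi; k[e:f,a:b]=1; return k&cond
    H,S,V=[hsv[...,i].astype(int) for i in range(3)]
    w=m(roi_w,(H<25)&(S>60)&(V>90)&(d>0))
    P=X[w]; print(t,"wedge n",len(P),"z",np.percentile(P[:,2],[1,10,50,90,99]).round(1)); print(rect(P[:,:2]))
    hp=P[P[:,2]>37]; print("heel top",len(hp),hp.mean(0).round(1)); print(rect(hp[:,:2]))
    tp=P[(P[:,2]>8)&(P[:,2]<20)]; print("taper centroid",tp.mean(0).round(1))
    b=m(roi_b,(H>100)&(H<130)&(S>110)&(d>0)); P=X[b]; q=P[(P[:,2]>20)&(P[:,2]<33)]
    print("foot top",len(q),q.mean(0).round(1)); print(rect(q[:,:2]))
    g=m(roi_b,(X[...,2]>10)&(X[...,2]<17)&(d>0)); q=X[g]; print("pads",len(q),q.mean(0).round(1),rect(q[:,:2]))
E
```

```text
top0 wedge n 1098 z [ 1.2  9.8 20.4 49.4 52.1]
(array([[502. , 232.4],
       [545.4,  83. ],
       [632. , 108.1],
       [588.7, 257.5]], dtype=float32), array([ 90.2, 155.6]))
heel top 249 [523.7 219.4  49. ]
(array([[503. , 232.1],
       [513.8, 197.6],
       [545.4, 207.6],
       [534.5, 242. ]], dtype=float32), array([33.1, 36.1]))
taper centroid [549.8 127.8  14. ]
foot top 1430 [545.9 -76.1  28. ]
(array([[ 449.3, -104.9],
       [ 645.8, -113.3],
       [ 648.4,  -53.6],
       [ 451.9,  -45.2]], dtype=float32), array([ 59.7, 196.7]))
pads 2028 [ 541.5 -139.3   14.6] (array([[ 442.6, -185.4],
       [ 668.9, -196.7],
       [ 677.5,  -24.8],
       [ 451.2,  -13.5]], dtype=float32), array([172.1, 226.5]))
side0 wedge n 1085 z [-1.1  5.4 16.4 45.9 48.7]
(array([[501.4, 298.6],
       [507.4,  81.3],
       [584. ,  83.4],
       [578. , 300.7]], dtype=float32), array([ 76.6, 217.4]))
heel top 177 [521.7 213.4  45.4]
(array([[502.5, 230.9],
       [511. , 194.4],
       [544.8, 202.3],
       [536.4, 238.7]], dtype=float32), array([34.8, 37.4]))
taper centroid [540.2 146.3  13.8]
foot top 1487 [534.3 -91.2  26.2]
(array([[ 448.5, -106.8],
       [ 643. , -118.3],
       [ 646.6,  -57.5],
       [ 452.1,  -46.1]], dtype=float32), array([ 60.9, 194.9]))
pads 3270 [ 537.9 -150.7   13.6] (array([[ 443.5, -189. ],
       [ 741.7, -198.3],
       [ 747. ,  -25.8],
       [ 448.9,  -16.6]], dtype=float32), array([172.6, 298.3]))
```

```bash
python3 -m handwheel '[[0,0,0,0.12],[0,0,0,0.12],[0,0,0,0.12],[0,0,0,0.12],[0,0,0,0.12],[0,0,0,0.12],[0,0,0,0.12],[0,0,0,0.01],[0,0,0,0]]' 100 60
cat >> m.py <<'E'
def togo(target): # world target mm -> shift in tool axes, mm
    o=bot.get_obs(); R=np.array(o["orientation"]).reshape(3,3); print("tcp",np.round(o["tcp_pos"],1),"xhead",ang(R[:,0]).round(2),"yhead",ang(R[:,1]).round(2),"t",round(o["time_s"],2))
    print("togo tool mm",np.round(R.T@(np.array(target)-o["tcp_pos"]),1))
E
python3 -c "
from m import *
togo([505,265,230])"
```

```text
time_s: 0.85
tcp_pos: [295.1, 661.8, 230.7]
orientation: [[-0.299, 0.954, -0.0], [0.954, 0.299, -0.001], [-0.001, -0.0, -1.0]]
force: [0.5, 0.1, -0.0]
opening: 85.6
finger_force: 0.0
tcp [295.1 661.8 230.7] xhead 107.41 yhead 17.41 t 0.85
togo tool mm [-441.5   81.6    1.1]
```

```bash
python3 -m handwheel '[[-0.0368,0.0068,0,0],[-0.0368,0.0068,0,0],[-0.0368,0.0068,0,0],[-0.0368,0.0068,0,0],[-0.0368,0.0068,0,0],[-0.0368,0.0068,0,0],[-0.0368,0.0068,0,0],[-0.0368,0.0068,0,0],[-0.0368,0.0068,0,0],[-0.0368,0.0068,0,0],[-0.0368,0.0068,0,0],[-0.0368,0.0068,0,0]]' >/dev/null;  python3 -m handwheel '[[0,0,0,0],[0,0,0,0]]' | head -2
python3 - <<'E'
from m import *
grab("wrist","w0"); togo([523.8,218,11])
E
```

```text
time_s: 2.02
tcp_pos: [505.8, 261.1, 231.6]
tcp [504.8 263.6 231.4] xhead 107.21 yhead 17.21 t 2.07
togo tool mm [-49.3   4.7 220.4]
```

View pics/w0.png

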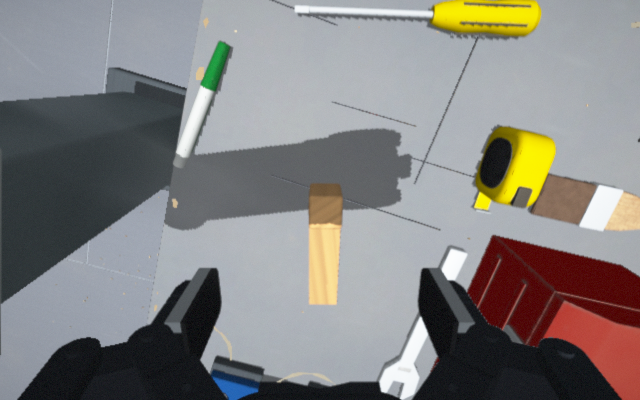

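Wrist view: the heel top is centred at about (325,204) and the thin end at (323,304), so the wedge runs down the picture along tool −x. Tape at (515,165) and wrench at (430,320) are well clear to the side.

Run:
```python
from m import *
c,im,d=load("w0"); X=cloud(c,d); hsv=cv2.cvtColor(im,cv2.COLOR_RGB2HSV).astype(int)
k=np.zeros((400,640),bool); k[175:315,290:365]=1
w=k&(hsv[...,0]<25)&(hsv[...,1]>60)&(d>0); P=X[w]
hp=P[P[:,2]>42]; print("heel top",len(hp),hp.mean(0).round(1),np.median(hp[:,2]).round(1)); print(*rect(hp[:,:2]))
tp=P[(P[:,2]<24)]; print(*rect(tp[:,:2]),np.percentile(tp[:,2],[2,98]))
# axis by row midpoints on taper
A=[];
for lo in range(8,24,2):
    q=tp[(tp[:,2]>=lo)&(tp[:,2]<lo+2)]; A.append(q.mean(0)) if len(q)>20 else None
A=np.array(A); v=np.polyfit(A[:,1],A[:,0],1); print("axis heading",ang((-v[0],-1)).round(2),"x at y=218",np.polyval(v,218).round(1))
# ray check: top-face corners on z=48
ys,xs=np.where(w&(X[...,2]>42)); r=cv2.minAreaRect(np.float32(np.c_[xs,ys])); b=cv2.boxPoints(r); Q=plane(c,b,48); print("ray",Q.mean(0).round(1))
togo([*hp.mean(0)[:2],11])
```

```text
heel top 1139 [524.7 222.1  48.1] 48.3
[[504.4 233.6]
 [514.6 199.1]
 [546.4 208.5]
 [536.2 243. ]] [33.1 35.9]
[[503.1 233.4]
 [547.7  83.4]
 [580.6  93.2]
 [536.  243.2]] [ 34.3 156.5] [ 5.57300057 23.69437871]
axis heading -74.24 x at y=218 526.5
ray [525.1 222.   48. ]
tcp [504.8 263.6 231.4] xhead 107.21 yhead 17.21 t 2.07
togo tool mm [-45.6   6.7 220.4]
```

```bash
python3 -m handwheel '[[-0.023,0.0035,0,0.012],[-0.023,0.0035,0.02,0],[0,0,0.036,0],[0,0,0.036,0],[0,0,0.036,0],[0,0,0.036,0],[0,0,0.030,0],[0,0,0.016,0],[0,0,0.006,0],[0,0,0,0],[0,0,0,0]]'
python3 - <<'E'
from m import *
togo([525.4,221,12])
E
```

```text
time_s: 2.98
tcp_pos: [524.5, 223.9, 15.7]
orientation: [[-0.287, 0.958, 0.0], [0.958, 0.287, 0.001], [0.001, 0.001, -1.0]]
force: [0.4, -0.6, 0.4]
opening: 85.4
finger_force: 0.0
tcp [524.5 223.9  15.7] xhead 106.69 yhead 16.69 t 2.98
togo tool mm [-3.1  0.   3.7]
```

```bash
python3 -m handwheel '[[-0.002,0,0.002,0],[0,0,0,0],[0,0,0,0],[0,0,0,0],[0,0,0,0],[0,0,0,0],[0,0,0,0],[0,0,0,0],[0,0,0,0],[0,0,0,0]]' 0 60
python3 - <<'E'
from m import *
grab("wrist","w1"); togo([525.4,221,12])
E
```

```text
time_s: 3.82
tcp_pos: [525.7, 220.9, 14.4]
orientation: [[-0.285, 0.959, 0.001], [0.959, 0.285, 0.001], [0.0, 0.002, -1.0]]
force: [0.1, 0.6, 6.4]
opening: 33.4
finger_force: 60.4
tcp [525.7 220.9  14.3] xhead 106.55 yhead 16.55 t 3.87
togo tool mm [ 0.2 -0.3  2.3]
```

View pics/w1.png

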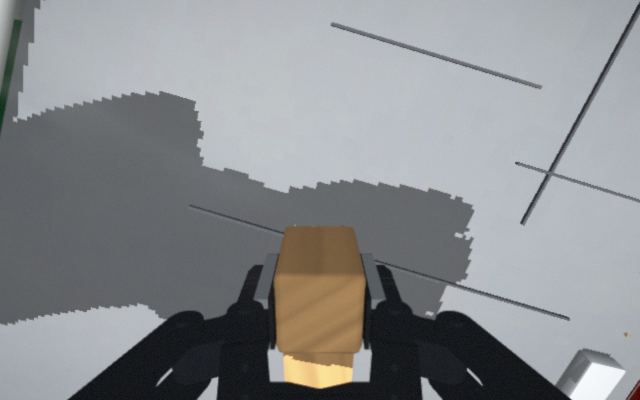

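Firm grip: heel between the pads at (320,290), opening 33.4 mm. Now I turn the wedge onto the channel's heading and look again.

```bash
python3 -m handwheel '[[0,0,-0.001,0.085],[0,0,0,0.085],[0,0,0,0.085],[0,0,0,0.085],[0,0,0,0],[0,0,0,0]]'
python3 - <<'E'
from m import *
togo([558.9,127.3,13.5])
E
```

```text
time_s: 4.37
tcp_pos: [525.0, 220.6, 14.4]
orientation: [[0.049, 0.999, 0.0], [0.999, -0.049, -0.0], [-0.0, 0.0, -1.0]]
force: [0.2, -0.1, 0.7]
opening: 33.1
finger_force: 59.9
tcp [525.  220.6  14.4] xhead 87.21 yhead -2.79 t 4.37
togo tool mm [-91.6  38.4   0.9]
```

```bash
python3 -m handwheel '[[-0.010,0.006,0,0],[-0.015,0.0065,0,0],[-0.015,0.0065,0,0],[-0.015,0.0065,0,0],[-0.015,0.0065,0,0],[-0.015,0.0064,0,0],[-0.006,0,0,0],[0,0,0,0],[0,0,0,0]]'
python3 - <<'E'
from m import *
togo([558.9,127.3,13.5])
for n in("top","side"): grab(n,n+"1")
a=load("top1")[1][130:260,230:460,::-1]; b=load("side1")[1][165:345,240:470,::-1]
cv2.imwrite("pics/c1.png",cv2.vconcat([cv2.resize(a,(500,283),interpolation=2),cv2.resize(b,(500,391)),])[:600])
E
```

```text
time_s: 5.12
tcp_pos: [558.6, 126.9, 14.4]
orientation: [[0.052, 0.999, -0.0], [0.999, -0.052, -0.0], [-0.0, -0.0, -1.0]]
force: [0.3, -1.1, 1.7]
opening: 33.4
finger_force: 60.0
tcp [558.6 126.9  14.4] xhead 87.03 yhead -2.97 t 5.12
togo tool mm [0.4 0.3 0.9]
```

Run:
```python
from m import *
def fit(P,n): 
    return cv2.fitLine(np.float32(P),cv2.DIST_HUBER,0,.01,.01).ravel()
for t,rb in (("top1",(370,455,140,250)),("side1",(305,455,230,340))):
    c,im,d=load(t); X=cloud(c,d); hsv=cv2.cvtColor(im,cv2.COLOR_RGB2HSV).astype(int)
    k=np.zeros((400,640),bool); k[rb[2]:rb[3],rb[0]:rb[1]]=1
    b=k&(hsv[...,0]>100)&(hsv[...,0]<130)&(hsv[...,1]>110)&(X[...,2]>20)&(X[...,2]<34)
    r=cv2.minAreaRect(np.float32(X[b][:,:2])); bx=cv2.boxPoints(r); bx=bx[np.argsort(bx[:,0])]; print(t,"foot",np.round(r[0],1),"x-heading",(ang(bx[2:].mean(0)-bx[:2].mean(0))-90).round(2))
    # wedge: taper front part (thin), wood colour, z low
    w=(hsv[...,0]<25)&(hsv[...,1]>50)&(X[...,2]>3)&(X[...,2]<25)&(X[...,0]>500)&(X[...,0]<600)&(X[...,1]>-45)&(X[...,1]<115)
    P=X[w]; print(" taper n",len(P),"ymin",np.percentile(P[:,1],[0,2]).round(1))
    for lo in range(-15,110,15):
        q=P[(P[:,1]>=lo)&(P[:,1]<lo+15)]
        if len(q)>10: print("  y",lo+7,"x",np.percentile(q[:,0],[2,98]).round(1),"mid",np.percentile(q[:,0],[2,98]).mean().round(1))
    # channel edges: pad inner walls on bench-level floor points inside hole
```

```text
top1 foot [549.5 -79.2] x-heading -92.12
 taper n 577 ymin [-11.4 -10.2]
  y -8 x [533.3 565.4] mid 549.3
  y 7 x [533.2 565.5] mid 549.3
  y 22 x [533.7 567.8] mid 550.7
  y 37 x [535.1 568.1] mid 551.6
  y 52 x [535.8 570.2] mid 553.0
  y 67 x [536.9 570.1] mid 553.5
side1 foot [547.4 -82.3] x-heading -92.55
 taper n 815 ymin [-13.3 -11. ]
  y -8 x [532.9 565. ] mid 548.9
  y 7 x [533.  566.6] mid 549.8
  y 22 x [534.1 567.3] mid 550.7
  y 37 x [534.5 568.4] mid 551.5
  y 52 x [535.  568.4] mid 551.7
  y 67 x [536.2 570.8] mid 553.5
  y 82 x [537.1 570.1] mid 553.6
  y 97 x [538.1 571.8] mid 554.9
  y 112 x [538.9 570.5] mid 554.7
```

View pics/c1.png

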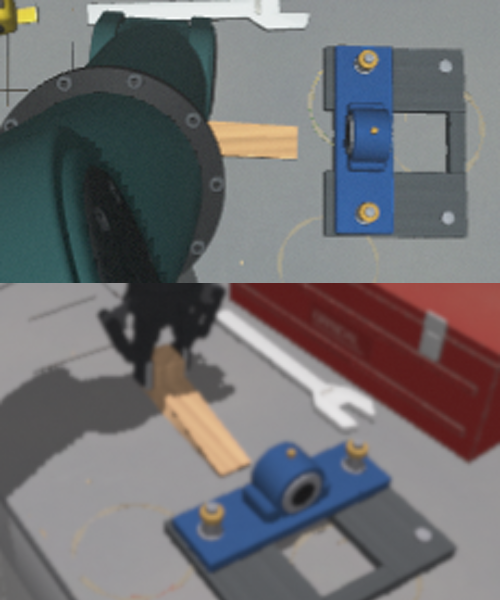

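Top and side crops show the wedge pointing squarely at the mouth: tip at (298,142) in the crop, 29 mm before the mouth and on the channel's centre line. Next it goes in under the foot without touching.

```bash
python3 -m handwheel '[[-0.005,0,0,0],[-0.01,0,0,0],[-0.01,0,0,0],[-0.01,0,0,0],[-0.01,0,0,0],[-0.01,0,0,0],[-0.006,0,0,0],[-0.004,0,0,0],[0,0,0,0],[0,0,0,0]]'
cat >> m.py <<'E'
def lift(tag):
    R={}
    for n,rb in(("top",(370,455,140,250)),("side",(305,455,230,340))):
        c,im,d=grab(n,n+tag) if tag not in("0","1") else load(n+tag); X=cloud(c,d); hsv=cv2.cvtColor(im,cv2.COLOR_RGB2HSV).astype(int)
        k=np.zeros((400,640),bool); k[rb[2]:rb[3],rb[0]:rb[1]]=1
        b=k&(hsv[...,0]>100)&(hsv[...,0]<130)&(hsv[...,1]>110)
        z=X[...,2][b]; q=z[(z>20)&(z<42)&((X[...,0][b]<500)|(X[...,0][b]>600))]; bp=k&(hsv[...,1]<80)&(abs(X[...,2]-14)<4)&(X[...,1]<-120)
        R[n]=(np.median(q).round(2),np.median(X[...,2][bp]).round(2))
    print(tag,"foot top z / pad z",R)
E
python3 - <<'E'
from m import *
lift("0"); lift("1"); lift("2"); togo([558.9-.052*88,127.3-88,14.4]); print(bot.get_obs()["force"])
E
```

```text
time_s: 6.05
tcp_pos: [555.4, 61.7, 14.4]
orientation: [[0.052, 0.999, 0.0], [0.999, -0.052, -0.001], [-0.001, 0.0, -1.0]]
force: [0.6, -2.2, 2.0]
opening: 33.8
finger_force: 59.7
0 foot top z / pad z {'top': (np.float64(28.12), np.float64(15.06)), 'side': (np.float64(26.34), np.float64(13.6))}
1 foot top z / pad z {'top': (np.float64(28.29), np.float64(15.11)), 'side': (np.float64(26.37), np.float64(13.62))}
2 foot top z / pad z {'top': (np.float64(28.12), np.float64(15.05)), 'side': (np.float64(26.36), np.float64(13.63))}
tcp [555.5  62.4  14.4] xhead 87.07 yhead -2.93 t 6.15
togo tool mm [-23.2   0.1  -0. ]
[-1.63392180e-03 -1.70061037e+00  5.49815429e-01]
```

```bash
python3 -m handwheel '[[-0.004,0,0,0],[-0.004,0,0,0],[-0.004,0,0,0],[-0.003,0,0,0],[0,0,0,0],[0,0,0,0]]'|sed -n '1,2p;4,6p'
python3 -m handwheel '[[-0.002,0,0,0],[-0.002,0,0,0],[-0.002,0,0,0],[-0.002,0,0,0],[0,0,0,0],[0,0,0,0]]'|sed -n '1,2p;4,6p'
python3 -m handwheel '[[-0.002,0,0,0],[-0.002,0,0,0],[-0.002,0,0,0],[0,0,0,0],[0,0,0,0]]'|sed -n '1,2p;4,6p'
python3 -c "
from m import *
lift('3')"
```

```text
time_s: 6.65
tcp_pos: [554.7, 47.0, 14.4]
force: [0.2, -1.8, 2.3]
opening: 33.7
finger_force: 59.9
time_s: 7.15
tcp_pos: [554.3, 39.9, 14.4]
force: [-0.2, 1.8, 1.9]
opening: 33.3
finger_force: 60.0
time_s: 7.57
tcp_pos: [554.0, 37.9, 14.4]
force: [0.3, 8.8, 3.3]
opening: 33.3
finger_force: 60.2
3 foot top z / pad z {'top': (np.float64(28.55), np.float64(15.1)), 'side': (np.float64(26.56), np.float64(13.63))}
```

```bash
for i in 1; do python3 -m handwheel '[[-0.002,0,0,0],[-0.002,0,0,0],[-0.002,0,0,0],[-0.002,0,0,0],[0,0,0,0],[0,0,0,0]]'|sed -n '1,2p;4,6p'; done
python3 -c "
from m import *
lift('4')"
```

```text
time_s: 8.17
tcp_pos: [553.7, 30.2, 14.4]
force: [-0.8, 8.1, 3.1]
opening: 33.4
finger_force: 60.1
4 foot top z / pad z {'top': (np.float64(29.54), np.float64(15.28)), 'side': (np.float64(27.85), np.float64(13.59))}
```

```bash
python3 -m handwheel '[[-0.002,0,0,0],[-0.002,0,0,0],[-0.002,0,0,0],[-0.002,0,0,0],[-0.002,0,0,0],[0,0,0,0],[0,0,0,0]]'|sed -n '1,2p;4,6p'
python3 -c "
from m import *
lift('5')"
```

```text
time_s: 8.85
tcp_pos: [553.2, 20.1, 14.3]
force: [-0.3, 9.3, 3.1]
opening: 33.4
finger_force: 60.1
5 foot top z / pad z {'top': (np.float64(nan), np.float64(14.92)), 'side': (np.float64(29.62), np.float64(13.62))}
  return _methods._mean(a, axis=axis, dtype=dtype,
  ret = ret.dtype.type(ret / rcount)
```

```bash
python3 -m handwheel '[[-0.002,0,0,0],[-0.002,0,0,0],[-0.001,0,0,0],[0,0,0,0],[0,0,0,0],[0,0,0,0],[0,0,0,0],[0,0,0,0]]'|sed -n '1,2p;4,6p'
python3 - 2>/dev/null <<'E'
from m import *
lift('6')
b=load("side6")[1][165:345,240:470,::-1]; cv2.imwrite("pics/c6.png",cv2.resize(b,(690,540)))
E
```

```text
time_s: 9.62
tcp_pos: [553.0, 15.3, 14.3]
force: [-0.5, 9.3, 2.7]
opening: 33.4
finger_force: 60.2
6 foot top z / pad z {'top': (np.float64(nan), np.float64(15.26)), 'side': (np.float64(30.35), np.float64(13.62))}
```

View pics/c6.png

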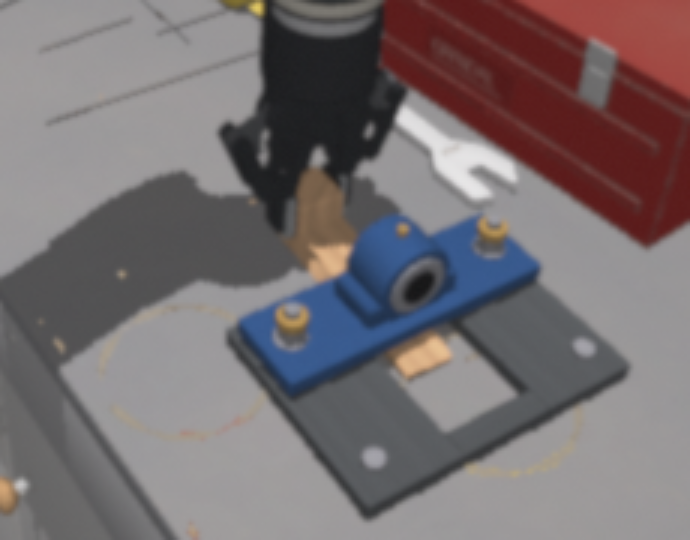

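The block is raised 4.0 mm by the depth reading. The wedge tip shows beyond the foot at (425,355) in the channel, and the gripper still holds the heel clear of the block. Handing in.

```bash
python3 -c "
from rig import order
print(order.hand_in())"
```

```text
the job is handed in; nothing more can be done
None
```

The job is handed in: the wedge lifted the block about 4 mm (side-camera depth), and the gripper still holds the wedge by its heel at 60 N, clear of the block; the verdict was not shown.

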